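Clamp the litho plate

TASK

Two drawing boards lie side by side, each with a sprung hold-down bar standing open. Press the red grip of the bar on the board with the blue-grey metal plate down until its catch snaps over it and the bar stays down by itself, then let go. Leave the bar of the white paper's board standing open and the magnifying glass where it lies.

Things in the scene. Friction and masses are not known exactly. Their poses are not given: they have to be found in the camera images.
- plate_grip (a point): Where to press: middle of the width of the top of the red grip (70 x 40 mm) on the metal plate's bar, 25 mm from the grip's free end. x points along the bar to its hinge (far from the robot), z out of the top. The hinge axle is 155 mm from here along the bar, 22 mm below. Height 107 mm open, 48 mm caught (0.40 rad lower); going down it also moves 21 mm level towards the free end.
- plate_bar (a joint): Angle (rad) of the aluminium bar (195 x 36 mm) on the left edge (seen from the robot) of the metal plate's plywood board, 300 x 190 mm: 0 open, 0.40 level and caught, 0.43 hard stop. A spring lifts it unless caught; pressing takes 3 to 5 N, about 8 N near the catch: a dark block 48 mm high, 50 mm in front of the press point when down. Press to the stop, lift straight off.
- paper_bar (a joint): Angle (rad) of the identical red-gripped bar on the other board, the one with white paper and a yellow and black knife on it: 0 standing open, growing as it is pressed. It must stay open. Either board may be the left one; each is turned up to 17 degrees, their centres 280 mm or more apart.
- magnifier: Magnifying glass lying loose on the blue-grey metal plate (235 x 147 mm, its top 17 mm above the table), beside the bar: steel rim 86 mm across and 10 mm high, black handle, 190 mm long over all. Origin: centre of the lens, on its underside; the handle points along its -x axis.

How it is judged:
By the outcome, as a careful person would: the job done as asked, in the order asked, and still so for the second after the job is handed in, with the robot touching nothing.
It also fails if it takes over 32 s, if anything falls off the work surface, if the arm or the gripper's body presses on something with over 40 N, if the wrist force passes 120 N, or if a joint passes its speed limit or range.

ROBOT

A 6-joint arm with a two-finger parallel gripper is mounted at the origin on the work surface. World frame = base frame: x ahead of the robot, y to its left, z up, the work surface at z = 0. Lengths are in mm, angles in degrees, forces in N, time in s.
With the tool pointing down it reaches from about 350 to 850 mm from the base axis. Payload 8.1 kg.
Tool frame: the origin (TCP) lies between the finger pads; the fingertips stand 11 mm ahead of it and the grasp point (between the pads) lies 8 mm behind it; z points along the fingers, y is the line along which they close (so a half turn about z gives the same grasp; the last joint's range is limited). The gripper opens to 85 mm and grips with 20 to 120 N. Pads are 22 mm wide; open, the fingers measure 114 mm over their backs; the gripper's body (76 mm by 85 mm) begins 54 mm behind the grasp point. The pads swing forward as they close: fully open they stand 13 mm farther back than shut.
Start: joints at [-69.866, 7.471, 85.268, -0, 87.261, -4.893], TCP at [253.845, -543.662, 242.292] pointing down, gripper open.
Joint ranges: [-169.43, 169.43], [-51.17, 129.36], [1.28, 143.12], [-76.62, 256.62], [0, 156.53], [-152.29, 152.29]. Speed limits (degrees/s): [136.94, 136.94, 159.86, 180, 180, 180].

INTERFACE

Orientations are given as [roll, pitch, yaw] about the fixed x, y, z axes, in that order (R = Rz(yaw) Ry(pitch) Rx(roll)).
In Python, from bench import r, snapshot, get_calibration gives the robot as it stands.
- The arm moves only by the tool step_arm, never from a script. Its argument "rows" is a list of rows, each a list of 2 entries, a list of its own where there are three numbers: the shift along the tool's x, y, z in mm, then the turn about the tool's z in degrees. In form: [[[tx, ty, tz], yaw], ...]. A call has 1 to 12 rows; each row is the pose to reach, as a shift and turn from the pose commanded when the call began, along the tool's axes at that moment; what a row does not reach only later rows make up. A row lasts 1/10 s, in which the tool goes at most 50 mm and 8.59 degrees, less where a joint would pass 70% of its speed; a pose out of reach is approached as far as the arm can. A call with a gripper value outside its range is refused whole. "fingers" is the opening, from 0 (shut) to 1 (fully open), set as the call begins (left out, the last holds). The fingers move at their own pace and stop on an object; "squeeze" is the grip in N (left out, the last holds). Time passes only in rows, so rows that repeat a pose let the fingers close. It gives the time, the measured TCP pose, the force, the opening and the grip force at its end, in the units of the state.
- r.sense(): the state, without advancing time (a new reading comes with each control period).
- snapshot(name): name is "scene" or "side" or "wrist"; returns the picture (400x640x3 uint8, blue, green, red); there is no depth.
- get_calibration(name): a dict with "fovy" (degrees; the focal length in pixels is half the picture's height over the tangent of half this angle, whatever the lens; pixels are square), "cx", "cy" (the principal point, pixels), "dist" ([k1, k2, p1, p2, k3] as OpenCV has them; the pictures are not rectified), "eye" and "orientation" of the camera in the world. Camera axes: x right, y up, looking along -z (the intrinsics and any distortion apply to the point x, -y, -z); pixel columns grow to the right and rows downward; lengths in mm; the calibration is good to about 2 mm. A picture is of the moment at which its call begins: read the wrist's pose just before it. get_calibration takes no time and is no camera call; for the wrist camera it gives the pose at the moment of the call.
- r.hand_in(): hands the job in; it is judged then, once.
The state is a dict: "time": time; "joint_pos": joint angles; "qd": joint speeds; "joint_efforts": joint torques, N m; "tool_pos": TCP position; "tcp_rot": TCP orientation; "ft_force": force on the tool from outside, world axes, zero at the start; "wrist_torque": the same for the moment, N m; "finger_gap": finger opening in mm; "grip_force": force on a finger pad.
Only numpy, scipy, OpenCV 4.12 (cv2) and the standard library are available. Lean on these libraries where they do the work, as an engineer would, in place of code of your own. Each camera call takes 0.05 s, during which the arm holds its last target. There are 200 camera calls.

## Working session

There is one attempt and no reset: what is moved stays moved. The work goes in short steps, Python scripts to look and compute and a tool call to move; the robot and the scene stay as the last step left them, time stands still between calls to the robot, and variables do not carry over. Pictures are saved under pics/ and viewed, at most 10 in all, crops included, and the job is handed in when it is done.

Besides the shell and the picture viewer there is one more tool, called as name([rows], argument=value, ...), one row to a line, values as JSON. step_arm: Moves the arm, as the interface text tells. Its arguments: {"type":"object","properties":{"rows":{"type":"array"},"fingers":{"type":"number"},"squeeze":{"type":"number"}},"required":["rows"]}

```bash
mkdir -p pics; python3 - <<'E'
from bench import r,snapshot,get_calibration
import cv2
for n in("scene","side"):
    cv2.imwrite(f"pics/{n}0.png",snapshot(n)); print(n,get_calibration(n))
print(r.sense())
E
```

```text
scene {'fovy': 50.833572232479696, 'cx': 319.89577132883323, 'cy': 196.5267027542821, 'dist': array([-0.03812389,  0.        ,  0.        ,  0.        ,  0.        ]), 'eye': array([1221.08491825, -479.49580911,  848.482049  ]), 'orientation': array([47.5142321 ,  1.05490226, 50.45159441])}
side {'fovy': 51.70254655944383, 'cx': 317.885564749169, 'cy': 200.02403773143664, 'dist': array([-0.05132389,  0.        ,  0.        ,  0.        ,  0.        ]), 'eye': array([ 479.78545064, -646.5326034 ,  760.02200036]), 'orientation': array([46.45577276, -0.68636735, -9.78596634])}
{'time': 0.1, 'joint_pos': array([-6.98662938e+01,  7.51144881e+00,  8.53229098e+01, -4.96651882e-04,
        8.72609107e+01, -4.89353956e+00]), 'qd': array([-0.07310427, -0.22393203, -0.12760222,  0.04086771, -0.04014826,
       -0.09071249]), 'joint_efforts': array([ 2.34504609e-03, -5.70948315e+01, -5.01944625e+01, -1.34678221e-04,
        8.05125892e-03, -1.48055801e-04]), 'tool_pos': array([ 253.67970164, -543.2141738 ,  241.34359148]), 'tcp_rot': array([-1.79905036e+02, -7.63266609e-03,  2.50272635e+01]), 'ft_force': array([-0.54604974,  0.66022356,  0.63690798]), 'wrist_torque': array([0.0270036 , 0.03132359, 0.01682779]), 'grip_force': 0.0, 'finger_gap': 85.20105116964837}
```

View pics/scene0.png

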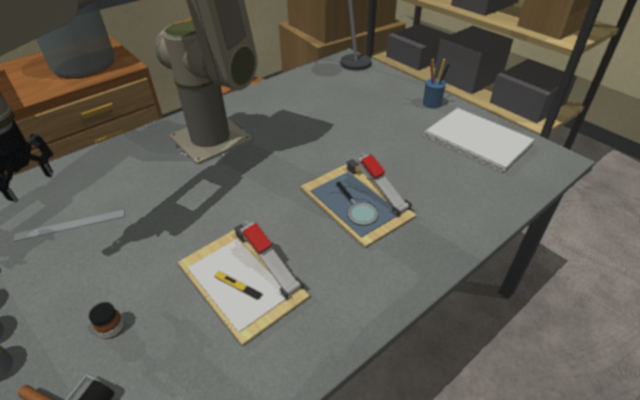

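View pics/side0.png

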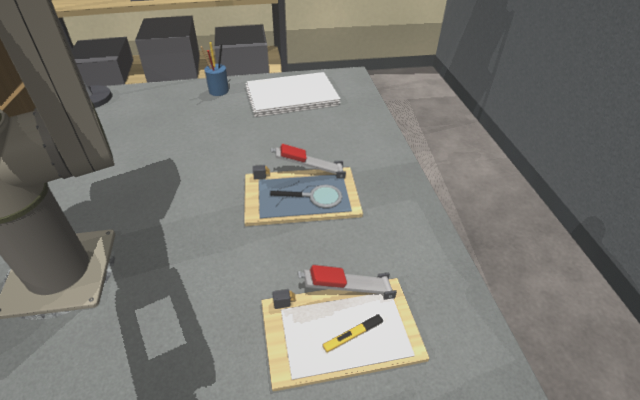

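The plate's board is the left one (red grip at scene (372,165), side (293,154)). The paper's board is nearer the cameras (red at scene (257,237), side (328,276)).

```bash
cat > h.py <<'E'
import numpy as np,cv2
from scipy.spatial.transform import Rotation as R
from bench import get_calibration
def rays(n,uv,c=None):
    c=c or get_calibration(n); f=200/np.tan(np.radians(c["fovy"]/2))
    K=np.array([[f,0,c["cx"]],[0,f,c["cy"]],[0,0,1.]])
    p=cv2.undistortPoints(np.float64(uv).reshape(-1,1,2),K,c["dist"]).reshape(-1,2)
    d=np.c_[p[:,0],-p[:,1],-np.ones(len(p))]
    return np.array(c["eye"]),R.from_euler("xyz",c["orientation"],degrees=True).apply(d)
def plane(n,uv,z):
    e,d=rays(n,uv); return e+d*((z-e[2])/d[:,2])[:,None]
def tri(a,ua,b,ub):
    e1,d1=rays(a,ua);e2,d2=rays(b,ub);d1=d1[0];d2=d2[0]
    s=np.linalg.lstsq(np.c_[d1,-d2],e2-e1,rcond=None)[0]
    p,q=e1+s[0]*d1,e2+s[1]*d2
    return (p+q)/2,np.linalg.norm(p-q)
E
python3 - <<'E'
from h import *
roi={"scene":(290,140,430,250),"side":(235,135,370,230)}
C={};crops=[]
for n,(x0,y0,x1,y1) in roi.items():
    im=cv2.imread(f"pics/{n}0.png"); hsv=cv2.cvtColor(im,cv2.COLOR_BGR2HSV)
    m=np.zeros(im.shape[:2],np.uint8); m[y0:y1,x0:x1]=255
    red=cv2.inRange(hsv,(0,150,60),(8,255,255))|cv2.inRange(hsv,(172,150,60),(180,255,255))
    red&=m; c=max(cv2.findContours(red,0,1)[0],key=cv2.contourArea)
    M=cv2.moments(c); C[n]=(M["m10"]/M["m00"],M["m01"]/M["m00"])
    print(n,"red",C[n],cv2.boundingRect(c),cv2.minAreaRect(c))
    top=red&cv2.inRange(hsv[...,2],185,255)
    ys,xs=np.nonzero(red);print("V pct",np.percentile(hsv[ys,xs,2],[5,25,50,75,95]))
    print(" centroid on z=103",plane(n,[C[n]],103)[0].round(1))
    wood=cv2.inRange(hsv,(12,60,90),(32,255,255))&m
    wood=cv2.morphologyEx(wood,cv2.MORPH_OPEN,np.ones((2,2)))
    cs=[k for k in cv2.findContours(wood,0,1)[0] if cv2.contourArea(k)>30]
    P=plane(n,np.vstack(cs).reshape(-1,2),15)[:,:2].astype(np.float32)
    print(" board",cv2.minAreaRect(P),cv2.boxPoints(cv2.minAreaRect(P)).round())
    crops.append(cv2.resize(im[y0:y1,x0:x1],(395,300),interpolation=cv2.INTER_CUBIC))
print(tri("scene",[C["scene"]],"side",[C["side"]]))
cv2.imwrite("pics/crop.png",np.hstack(crops))
E
```

```text
scene red (372.6341463414634, 165.9918699186992) (362, 155, 22, 23) ((372.5610046386719, 165.95123291015625), (23.11371612548828, 12.18155288696289), 51.34019470214844)
V pct [104.2 152.  164.  165.  167. ]
 centroid on z=103 [583.3 223.7 103. ]
 board ((594.891357421875, 162.637939453125), (209.4285430908203, 303.01025390625), 86.81564331054688) [[438.  67.]
 [740.  50.]
 [752. 259.]
 [449. 276.]]
side red (293.0191489361702, 152.32836879432622) (281, 144, 25, 17) ((292.9253234863281, 152.2801055908203), (26.28158950805664, 10.886246681213379), 14.931418418884277)
V pct [128.  159.5 189.  191.  194. ]
 centroid on z=103 [571.4 223.1 103. ]
 board ((583.9024658203125, 164.7486572265625), (226.58163452148438, 298.1914367675781), 86.89371490478516) [[429.  60.]
 [727.  44.]
 [739. 270.]
 [441. 286.]]
(array([573.0517713 , 235.38916391,  92.26516499]), np.float64(2.4259857984414346))
```

View pics/crop.png

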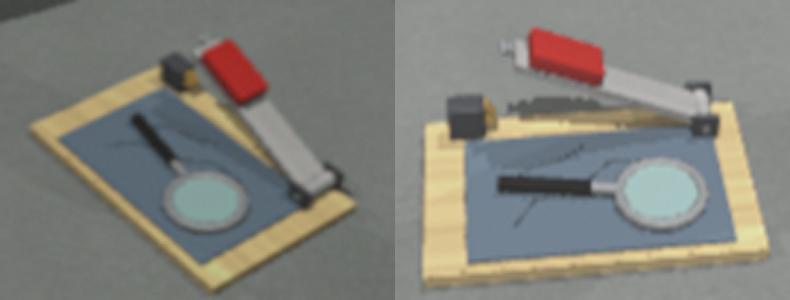

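The crop shows the open bar: red grip on the near, robot end, hinge at the far end, and the dark catch block towards the robot. The all-red centroids include side faces, so I'll use only the bright top face.

```bash
python3 - <<'E'
from h import *
roi={"scene":(350,145,395,190,158),"side":(270,140,312,166,180)}
C={}
for n,(x0,y0,x1,y1,t) in roi.items():
    im=cv2.imread(f"pics/{n}0.png")[y0:y1,x0:x1]; hsv=cv2.cvtColor(im,cv2.COLOR_BGR2HSV)
    m=cv2.inRange(hsv,(0,150,t),(8,255,255))|cv2.inRange(hsv,(172,150,t),(180,255,255))
    M=cv2.moments(m,True);C[n]=(M["m10"]/M["m00"]+x0,M["m01"]/M["m00"]+y0)
    c=max(cv2.findContours(m,0,1)[0],key=cv2.contourArea)
    b=cv2.boxPoints(cv2.minAreaRect(c))+[x0,y0]
    print(n,M["m00"],C[n],plane(n,[C[n]],103)[0].round(1))
    # rays onto grip's tilted top plane, board yaw -3.2
    a=np.radians(-3.2);nv=np.array([np.sin(.4)*np.cos(a),np.sin(.4)*np.sin(a),np.cos(.4)])
    p0=plane(n,[C[n]],103)[0];e,d=rays(n,b);q=e+d*(((p0-e)@nv)/(d@nv))[:,None]
    print(q.round(0).tolist(),[np.linalg.norm(q[i]-q[i-1]).round(0) for i in range(4)])
print(tri("scene",[C["scene"]],"side",[C["side"]]))
# board's right (open) edge and near edge endpoints, from crop pixels
s=140/395;print("scene bottom edge",plane("scene",[(290+30*s,140+127*110/300),(290+210*s,140+287*110/300)],14).round(0).tolist())
s=135/395;print("side",plane("side",[(235+29*s,135+277*95/300),(235+372*s,135+252*95/300)],14).round(0).tolist())
E
```

```text
scene 187.0 (372.8716577540107, 164.7433155080214) [579.7 228.2 103. ]
[[552.0, 214.0, 114.0], [548.0, 246.0, 117.0], [607.0, 243.0, 92.0], [609.0, 211.0, 90.0]] [np.float64(63.0), np.float64(32.0), np.float64(64.0), np.float64(32.0)]
side 180.0 (293.1388888888889, 150.7277777777778) [572.6 230.  103. ]
[[537.0, 214.0, 117.0], [547.0, 249.0, 114.0], [611.0, 245.0, 87.0], [600.0, 209.0, 91.0]] [np.float64(68.0), np.float64(37.0), np.float64(70.0), np.float64(38.0)]
(array([573.57225575, 235.42751453,  97.30449048]), np.float64(2.7183837835855162))
scene bottom edge [[436.0, 73.0, 14.0], [729.0, 57.0, 14.0]]
side [[430.0, 74.0, 14.0], [724.0, 54.0, 14.0]]
```

step_arm([
  [[20,-20,0],-2],
  [[65,-60,0],-8],
  [[110,-100,0],-14],
  [[160,-145,0],-20],
  [[205,-190,0],-26],
  [[250,-235,0],-32],
  [[300,-280,0],-38],
  [[345,-325,0],-44],
  [[390,-365,0],-50],
  [[435,-405,0],-56],
  [[470,-440,0],-61],
  [[500,-467,0],-61],
], fingers=0, squeeze=40)

```text
time: 1.3
tool_pos: [469.7, -5.1, 242.1]
tcp_rot: [180.0, 0.0, 86.2]
ft_force: [1.4, -1.0, 0.6]
finger_gap: -0.0
grip_force: 0.0
```

step_arm([
  [[0,0,0],0],
  [[0,0,0],0],
])

```text
time: 1.5
tool_pos: [469.4, -5.9, 241.8]
tcp_rot: [-179.9, 0.0, 86.2]
ft_force: [0.0, -0.6, 0.5]
finger_gap: -0.1
grip_force: 0.0
```

```bash
python3 - <<'E'
from bench import *
import cv2
s=r.sense();print(s["tool_pos"],s["tcp_rot"],get_calibration("wrist"))
cv2.imwrite("pics/w1.png",snapshot("wrist"))
E
```

```text
[469.42233781  -5.93718772 241.75736573] [-1.79929873e+02  1.09534766e-02  8.62190139e+01] {'fovy': 61.76373686476803, 'cx': 320.48290386228905, 'cy': 202.57194761917046, 'dist': array([-0.02752241,  0.        ,  0.        ,  0.        ,  0.        ]), 'eye': array([474.29915325,  64.75521648, 373.25228214]), 'orientation': array([-1.64320372e+01,  1.08267190e-02, -3.85159133e+00])}
```

View pics/w1.png

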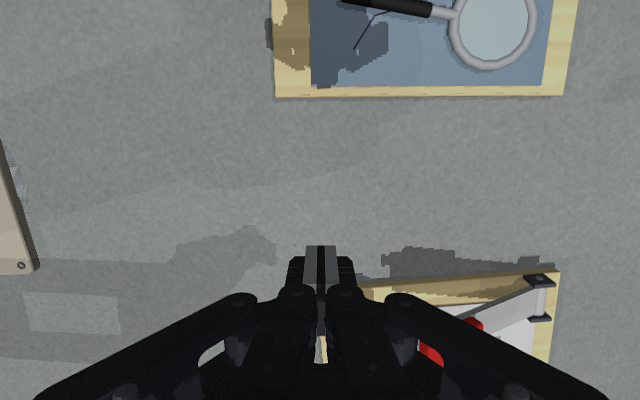

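Wrist view: plate board's near edge runs from (275,97) to (563,96), almost parallel to the image, so the board yaw is about -3.7°. Moving to where the wrist camera sees the grip.

step_arm([
  [[30,20,0],0],
  [[60,40,0],0],
  [[90,60,0],0],
  [[120,80,0],0],
  [[120,80,0],0],
  [[120,80,0],0],
])

```text
time: 2.15
tool_pos: [557.7, 105.5, 241.6]
tcp_rot: [-179.9, 0.0, 86.0]
ft_force: [0.2, 0.3, 0.1]
finger_gap: -0.3
grip_force: 0.0
```

```bash
python3 - <<'E'
from bench import *
from h import *
s=r.sense();print(s["tool_pos"],s["tcp_rot"])
c=get_calibration("wrist");im=snapshot("wrist")
cv2.imwrite("pics/w2.png",im)
hsv=cv2.cvtColor(im,cv2.COLOR_BGR2HSV)
m=cv2.inRange(hsv,(0,150,60),(8,255,255))|cv2.inRange(hsv,(172,150,60),(180,255,255))
for k in cv2.findContours(m,0,1)[0]:
    if cv2.contourArea(k)<300: continue
    t=cv2.minAreaRect(k);b=cv2.boxPoints(t);print(t,b.round().tolist())
    a=np.radians(-3.7);nv=np.array([np.sin(.4)*np.cos(a),np.sin(.4)*np.sin(a),np.cos(.4)])
    M=cv2.moments(k)
    e,d=rays("wrist",[(M["m10"]/M["m00"],M["m01"]/M["m00"])],c);p=e+d[0]*(103-e[2])/d[0,2]
    e,d=rays("wrist",b,c);q=e+d*(((p-e)@nv)/(d@nv))[:,None]
    print(p.round(1),q.round(1).tolist(),[np.linalg.norm(q[i]-q[i-1]).round(1) for i in range(4)])
E
```

```text
[557.66511829 105.52723027 241.64466057] [-1.79919259e+02  4.40494688e-02  8.59580442e+01]
((327.0, 28.0), (56.0, 90.0), 90.0) [[282.0, 0.0], [372.0, 0.0], [372.0, 56.0], [282.0, 56.0]]
[571.6 230.2 103. ] [[541.4, 246.9, 116.2], [607.3, 249.6, 88.5], [606.1, 209.9, 87.9], [537.9, 211.1, 116.7]] [np.float64(36.0), np.float64(71.5), np.float64(39.7), np.float64(74.1)]
```

View pics/w2.png

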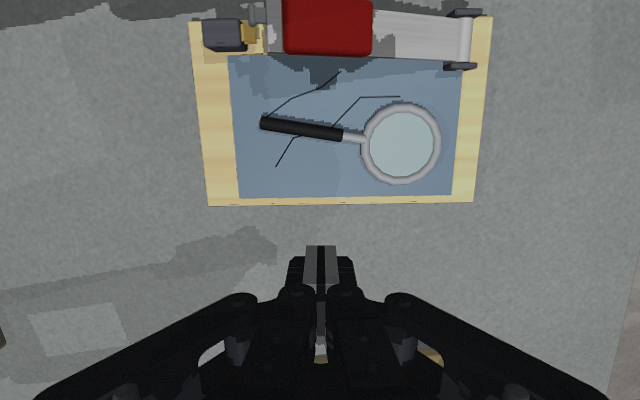

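Wrist view: grip spans columns 282–372, rows 0–56, with the hinge at (460,40), the catch at (225,35) and the magnifier well clear. The 71×40 mm size matches. Press point is about (563, 231.5, 107).

step_arm([
  [[35,-2,0],0],
  [[70,-3,0],0],
  [[105,-4,0],0],
  [[126,-4,20],0],
  [[126,-4,50],0],
  [[126,-4,80],0],
  [[126,-4,92],0],
  [[126,-4,92],0],
  [[126,-4,92],0],
])

```text
time: 3.1
tool_pos: [563.2, 232.1, 151.8]
tcp_rot: [179.9, -0.0, 85.9]
ft_force: [0.4, 0.3, 0.8]
finger_gap: -0.4
grip_force: 0.0
```

```bash
python3 - <<'E'
from bench import *
import cv2,numpy as np
print(r.sense()["tool_pos"])
a=cv2.resize(snapshot("scene")[100:250,280:440],(400,375));b=cv2.resize(snapshot("side")[90:240,220:380],(400,375))
cv2.imwrite("pics/c3.png",np.hstack([a,b]))
E
```

```text
[563.15797645 232.11114956 151.80457983]
```

View pics/c3.png

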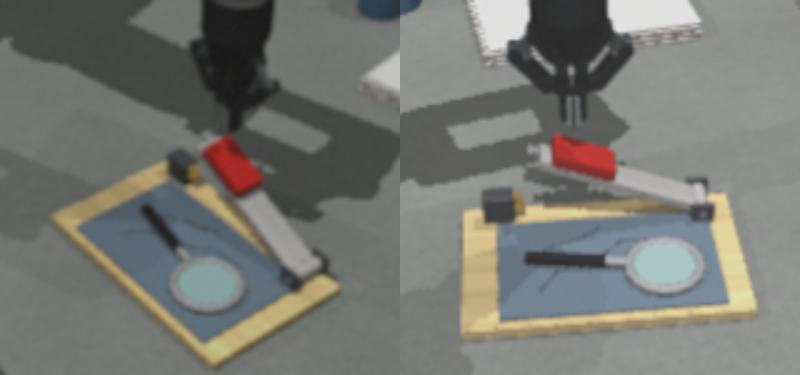

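step_arm([
  [[0,0,15],0],
  [[0,0,28],0],
  [[0,0,34],0],
  [[0,-3,40],0],
  [[0,-7,47],0],
  [[0,-10,55],0],
  [[0,-13,62],0],
  [[0,-16,70],0],
  [[0,-18,77],0],
  [[0,-18,77],0],
])

```text
time: 4.2
tool_pos: [544.0, 234.2, 72.4]
tcp_rot: [-180.0, 0.0, 86.0]
ft_force: [1.9, 1.1, 3.8]
finger_gap: -0.2
grip_force: 1.9
```

step_arm([
  [[0,-1,4],0],
  [[0,-2,8],0],
  [[0,-3,12],0],
  [[0,-3,15],0],
  [[0,-3,17],0],
  [[0,-3,17],0],
])

```text
time: 4.8
tool_pos: [541.2, 234.4, 56.0]
tcp_rot: [-180.0, 0.0, 86.0]
ft_force: [-1.5, 0.7, 4.5]
finger_gap: -0.0
grip_force: 2.0
```

step_arm([
  [[0,0,1],0],
  [[0,0,2],0],
  [[0,0,2],0],
])

```text
time: 5.1
tool_pos: [541.1, 234.5, 54.3]
tcp_rot: [-179.9, 0.0, 86.0]
ft_force: [-3.8, -0.5, 6.6]
finger_gap: -0.2
grip_force: 2.9
```

step_arm([
  [[0,0,1],0],
  [[0,0,2],0],
  [[0,0,2],0],
])

```text
time: 5.4
tool_pos: [541.2, 234.5, 53.5]
tcp_rot: [-180.0, 0.0, 86.0]
ft_force: [-8.4, -3.0, 16.8]
finger_gap: 0.3
grip_force: 8.1
```

At the stop (tip about 42.5 mm, force jumped to 17 N). Lifting straight off.

step_arm([
  [[0,0,-3],0],
  [[0,0,-6],0],
  [[0,0,-12],0],
  [[0,0,-25],0],
  [[0,0,-50],0],
  [[0,0,-80],0],
  [[0,0,-120],0],
  [[0,0,-150],0],
  [[0,0,-150],0],
])

```text
time: 6.3
tool_pos: [544.4, 235.3, 209.3]
tcp_rot: [179.5, -0.2, 86.0]
ft_force: [0.5, -0.4, 1.0]
finger_gap: -0.3
grip_force: 0.0
```

```bash
python3 - <<'E'
from bench import *
import cv2,numpy as np
s=r.sense();print(s["time"],s["tool_pos"],s["ft_force"])
a=cv2.resize(snapshot("scene")[100:350,160:430],(400,370));b=cv2.resize(snapshot("side")[130:390,220:440],(400,370))
cv2.imwrite("pics/c4.png",np.hstack([a,b]))
E
```

```text
6.3 [544.44834402 235.32413973 209.29709047] [ 0.52832224 -0.37935861  1.00381092]
```

View pics/c4.png

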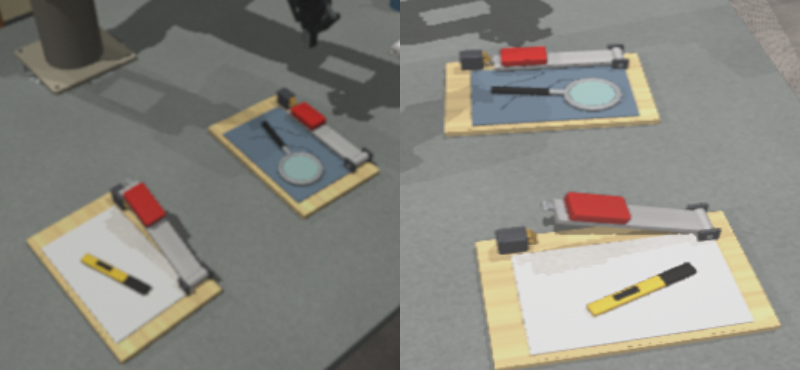

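The plate bar lies level with its end under the catch (side crop (460–620,57)). The paper bar is still open, the magnifier hasn't moved, and the gripper is clear.

```bash
python3 -c "
from bench import r
print(r.hand_in())"
```

```text
the job is handed in; nothing more can be done
None
```

The bar on the metal plate's board is pressed down and held by its catch; the paper's bar is still open, the magnifying glass is where it lay, and the job is handed in.

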